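# New screens in a twin strainer, after clearing the old core

## Robot

A 6-joint arm with a two-finger parallel gripper is mounted at the origin on the work surface. World frame = base frame: x ahead of the robot, y to its left, z up, the work surface at z = 0. Lengths are in mm, angles in rad, forces in N, time in s.
With the tool pointing down it reaches from about 250 to 775 mm from the base axis. Payload 8.9 kg.
Tool frame: the origin (TCP) lies midway between the tips of the shut fingers; the grasp point (between the pads) lies 19 mm behind it; z points along the fingers, y is the line along which they close (so a half turn about z gives the same grasp; the last joint's range is limited). The gripper opens to 85 mm and grips with 20 to 120 N. Pads are 22 mm wide; open, the fingers measure 114 mm over their backs; the gripper's body (76 mm by 85 mm) begins 54 mm behind the grasp point. The pads swing forward as they close: fully open they stand 13 mm farther back than shut.
Start: joints at [-1.465, 0.291, -0.153, 1.127, 0, 1.431], TCP at [127.242, -509.346, 231.305] pointing down, gripper open.
Joint ranges: [-2.52, 2.52], [-0.91, 1.74], [-1.3, 1.37], [-1.96, 2.02], [-1.52, 1.47], [-3.14, 3.14]. Speed limits (rad/s): [2.22, 2.22, 2.79, 3.14, 3.14, 3.14].

## Interface

Orientations are given as a unit quaternion [w, x, y, z].
In Python, from rig import read_state, read_camera, camera_info, close_job, masks_of, spot_point gives the robot as it stands.
- The arm moves only by the tool apply_moves, never from a script. Its argument "commands" is one flat list of numbers, 6 for each row, row after row: the shift along the tool's x, y, z in mm, then the turn, a rotation vector about the tool's x, y, z in degrees. In form: [tx, ty, tz, wx, wy, wz, tx, ty, tz, wx, wy, wz, ...]. A call has 1 to 10 rows; each row is the pose to reach, as a shift and turn from the pose commanded when the call began, along the tool's axes at that moment; what a row does not reach only later rows make up. A row lasts 1/8 s, in which the tool goes at most 62.5 mm and 10.7 degrees, less where a joint would pass 70% of its speed; a pose out of reach is approached as far as the arm can. A call with a gripper value outside its range is refused whole. "fingers" is the opening in per cent of the stroke, from 0 (shut) to 100 (fully open), set as the call begins (left out, the last holds). The fingers move at their own pace and stop on an object; "newtons" is the grip in N (left out, the last holds). Time passes only in rows, so rows that repeat a pose let the fingers close. It gives the time, the measured TCP pose, the force, the opening and the grip force at its end, in the units of the state.
- read_state(): the state, without advancing time (a new reading comes with each control period).
- read_camera(name): name is "scene" or "side" or "wrist"; returns the picture (420x560x3 uint8, blue, green, red); there is no depth.
- camera_info(name): a dict with "mtx" (3x3 intrinsics, pixels), "R" (3x3) and "t" (3): a world point X has camera coordinates R X + t; the wrist camera has in their place "T_tool_cam" (4x4, takes a point from camera to tool coordinates, whose origin is the TCP and whose axes are the flange's). Camera axes: x right, y down, z forward; pixel columns grow to the right and rows downward; lengths in mm; the calibration is good to about 2 mm. A picture is of the moment at which its call begins: read the wrist's pose just before it. camera_info takes no time and is no camera call.
- close_job(): hands the job in; it is judged then, once.
Trained networks look in the newest picture that a camera, given by its name, has taken for a name from the list of things; names that differ only in an ending like _2 or _b are one class to them, and where a whole thing is asked for, a point or a joint stands for the part that bears it (a point fixed in the world has none). Each returns a list of dicts, best first, with "conf" (0 to 1); they miss things now and then, are a little off and sometimes report something else, mostly with a low value. They report only what shows in the picture. A call takes as long as a camera call. They do not tell look-alikes from the thing itself.
- masks_of(camera, label): "mask" (420x560 bool, what is visible of it).
- spot_point(camera, label): "at" ([x, y, z] in mm, in world coordinates, good to about 4 mm: a listed point, or the origin of a listed thing).
The state is a dict: "t": time; "joint_pos": joint angles; "dq": joint speeds; "joint_efforts": joint torques, N m; "tcp_pos": TCP position; "orientation": TCP orientation; "ft_force": force on the tool from outside, world axes, zero at the start; "wrist_torque": the same for the moment, N m; "finger_gap": finger opening in mm; "finger_force": force on a finger pad.
Only numpy, scipy, OpenCV 4.12 (cv2) and the standard library are available. Lean on these libraries where they do the work, as an engineer would, in place of code of your own. Each camera call takes 0.05 s, during which the arm holds its last target. There are 200 camera calls.

## Task

Put the two new screens into this twin strainer. The magnet core of an old screen has been left down in one of its two leaning legs, and it is too black with sludge in there to see which: feel inside for it, lift it out and put it in the scrap tray, and seat one new screen fully home in each leg. Leave the covers, the spanner and the tin where they are.

Things in the scene. Friction and masses are not known exactly. Their poses are not given: they have to be found in the camera images.
- base_plate: Steel plate, 320 mm (its x) by 370 mm (its y), fixed to the bench, that carries the twin strainer: two identical grey-green cast Y-strainers side by side, 190 mm apart along its y. Each pipe lies along its x, flanges 150 mm across; from each a leg leans up towards the robot (its -x), 35 degrees from vertical. Origin: centre of its underside.
- left_mouth (a point): Centre of the open mouth of the left (+y) leg, level with the face of its round flange (132 mm across). z points out of the leg along its axis, 35 degrees from vertical; y is level. The bore is 84 mm across (92 mm at the face, narrowing over the first 8 mm); its flat seat lies 90 mm below the face. One leg, left or right, is empty; the other holds the old core.
- right_mouth (a point): The same for the right (-y) leg. The old core, in one leg: a square steel bar 20 by 20 mm (its faces square to this x and y), black with sludge like the bore, on a round foot 80 mm across and 8 mm thick, 86 mm tall in all, loose, 0.2 kg. It stands on the seat, the bar on the axis (within about 2 mm), so the top of the bar is 4 mm below the flange face with room for finger tips round it.
- left_home (a point): Point on the axis of the left leg, 25 mm below the flange face: where a screen's middle point lies when the screen stands on the seat (its drum top is then 5 mm below the face and its grip bar sticks out 40 mm). Axes as left_mouth.
- right_home (a point): The same for the right leg.
- screen_1_mid (a point): New screen: a bright steel wire-mesh drum, 80 mm across and 85 mm high, with a square grip bar, 20 by 20 mm (faces square to its x and y), standing 45 mm out of its top (130 mm overall, 0.28 kg). It stands upright in the plywood tray. This point is on its axis, 65 mm above its foot; the middle of the grip bar is 43 mm further along its z, from foot to grip.
- screen_2_mid (a point): The second new screen, identical to the first.
- scrap_tray: Open bright steel scrap tray lying on the bench, fixed and empty, 250 mm (its x) by 170 mm (its y), walls 35 mm high and 4 mm thick, floor 4 mm thick. Origin: centre of its underside. It stands on the other side of the strainer from the screens, and may be left or right.
- parts_tray: Low plywood tray in which the two new screens stand, fixed, 250 mm (its x) by 170 mm (its y), rim 22 mm high, floor 8 mm thick. Origin: centre of its underside.
- cover_1_mid (a point): Bystander: one of the strainer's covers, a grey-green disc 132 mm across and 38 mm high with a brass plug, lying on the bench; its middle.
- cover_2_mid (a point): Bystander: the other cover, the same.
- spanner: Bystander: steel spanner 200 mm long lying flat on the bench.
- tin_mid (a point): Bystander: round tin, 90 mm across and 110 mm high; its middle.
Not all that is in view belongs to the job. Leave any turquoise look-alike of the part that bears screen_2_mid alone. What is shaped like the part that bears screen_1_mid but orange is not meant.

How it is judged (in metres and radians):
On the way, in this order (a step that is already met when the one before it is completed fails the run):
1. The fingers have reached down inside one of the legs (((z of the grasp point in the frame of left_mouth below 0.003 m and distance between the grasp point and left_mouth below 0.07 m) or (z of the grasp point in the frame of right_mouth below 0.003 m and distance between the grasp point and right_mouth below 0.07 m))), for 0.1 s.
2. The old core lies in the scrap tray, let go of (contact force between scrap_tray and anything else above 0.8 N and contact force between scrap_tray and the fingers below 0.3 N), for 0.3 s.
3. Both new screens are fully home, one in each leg (((distance between screen_1_mid and left_home below 0.006 m and distance between screen_2_mid and right_home below 0.006 m) or (distance between screen_1_mid and right_home below 0.006 m and distance between screen_2_mid and left_home below 0.006 m))), for 0.2 s.
At the end, for the whole second after the job is handed in: One new screen stays in each leg, its middle within 6 mm of the leg's home point, and the scrap tray carries the old core (more than 0.8 N), with no finger on the tray (all of step 2 and ((distance between screen_1_mid and left_home below 0.006 m and distance between screen_2_mid and right_home below 0.006 m) or (distance between screen_1_mid and right_home below 0.006 m and distance between screen_2_mid and left_home below 0.006 m))); the robot touches nothing.
It fails at once if A cover, the spanner or the tin was moved by more than 30 mm (distance of any of cover_1_mid, cover_2_mid, spanner, tin_mid from where it was at the start of the episode above 0.03 m).
It also fails if it takes over 72 s, if anything falls off the work surface, if the arm or the gripper's body presses on something with over 40 N, if the wrist force passes 120 N, or if a joint passes its speed limit or range.

## Working session

There is one attempt and no reset: what is moved stays moved. The work goes in short steps, Python scripts to look and compute and a tool call to move; the robot and the scene stay as the last step left them, time stands still between calls to the robot, and variables do not carry over. Pictures are saved under pics/ and viewed, at most 10 in all, crops included, and the job is handed in when it is done.

Besides the shell and the picture viewer there is one more tool, called after ">>>" as name(argument=value, ...), one argument or row to a line, values as JSON. apply_moves: Moves the arm, as the interface text tells. Its arguments: {"type":"object","properties":{"commands":{"type":"array","items":{"type":"number"}},"fingers":{"type":"number"},"newtons":{"type":"number"}},"required":["commands"]}

```bash
ls; mkdir -p pics; python3 - <<'E'
from rig import *
import cv2,numpy as np
ims=[]
for c in("scene","side"):
    im=read_camera(c);cv2.imwrite(f"pics/{c}0.png",im)
    for l in("base_plate","left_mouth","right_mouth","left_home","right_home","screen_1_mid","scrap_tray","parts_tray","cover_1_mid","spanner","tin_mid"):
        print(c,l,[(np.round(d["at"]).tolist(),round(d["conf"],2)) for d in spot_point(c,l)])
s=read_state();print(s)
for c in("scene","side","wrist"):print(c,camera_info(c))
E
```

```text
pics
scene base_plate [([503.0, -4.0, 0.0], 0.93)]
scene left_mouth []
scene right_mouth []
scene left_home []
scene right_home []
scene screen_1_mid [([342.0, 539.0, 70.0], 0.82), ([496.0, 369.0, 3.0], 0.67), ([435.0, 395.0, 68.0], 0.65), ([547.0, 363.0, 69.0], 0.56)]
scene scrap_tray [([510.0, -392.0, -4.0], 0.98)]
scene parts_tray [([494.0, 368.0, -2.0], 0.8)]
scene cover_1_mid [([736.0, 310.0, 19.0], 0.85)]
scene spanner [([506.0, -5.0, -4.0], 0.63)]
scene tin_mid [([785.0, 75.0, 58.0], 0.71)]
side base_plate [([502.0, -4.0, 0.0], 0.86)]
side left_mouth []
side right_mouth [([491.0, 375.0, 3.0], 0.45)]
side left_home [([500.0, -7.0, -2.0], 0.17)]
side right_home []
side screen_1_mid [([432.0, 389.0, 75.0], 0.71), ([346.0, 540.0, 64.0], 0.67)]
side scrap_tray [([510.0, -388.0, -1.0], 0.77), ([737.0, -306.0, 2.0], 0.21)]
side parts_tray [([489.0, 374.0, 3.0], 0.82), ([500.0, -1.0, 2.0], 0.65)]
side cover_1_mid [([738.0, 306.0, 17.0], 0.7)]
side spanner [([735.0, -305.0, 1.0], 0.49)]
side tin_mid [([786.0, 72.0, 53.0], 0.87)]
{'t': 1.2, 'joint_pos': array([-1.46533941e+00,  2.906655
[... 1256 characters left out ...]
567, -0.01862791],
       [-0.13047482,  0.67254364, -0.72846508],
       [ 0.16537875, -0.70968883, -0.68482964]]), 't': array([ 574.87311606,  142.09176141, 1564.50495157])}
wrist {'mtx': array([[330.53738083,   0.        , 272.26250889],
       [  0.        , 330.53738083, 209.33494351],
       [  0.        ,   0.        ,   1.        ]]), 'T_tool_cam': array([[-1.49017451e-03, -9.62850449e-01, -2.70031094e-01,
         6.82929944e+01],
       [ 9.99998882e-01, -1.40041331e-03, -5.25066419e-04,
         6.62793119e-01],
       [ 1.27405301e-04, -2.70031574e-01,  9.62851459e-01,
        -1.41282446e+02],
       [ 0.00000000e+00,  0.00000000e+00,  0.00000000e+00,
         1.00000000e+00]])}
```

View pics/scene0.png

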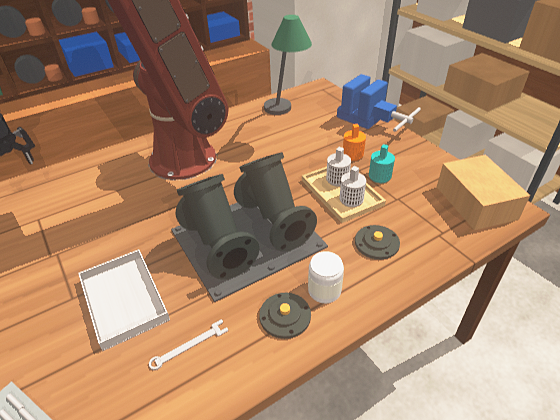

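View pics/side0.png

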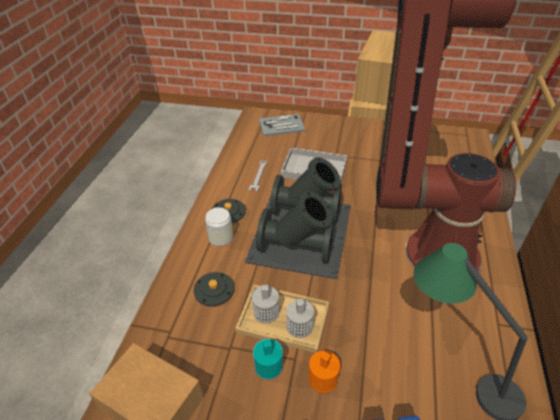

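Two bright mesh screens stand in the plywood tray, at scene (339,168) and (352,187). The orange one (354,143) and the turquoise one (382,165) stand outside the tray, so they are the look-alikes. The mouths are at about side (317,209) and (322,173). The scrap tray is on the right, at scene (123,297).

```bash
cat > h.py <<'E'
from rig import *
import cv2,numpy as np
from scipy.spatial.transform import Rotation as Ro
np.set_printoptions(suppress=True,precision=1)
def pose(s=None):
    s=s or read_state();q=s["orientation"];return Ro.from_quat([q[1],q[2],q[3],q[0]]),np.array(s["tcp_pos"]),s
def cam(name):
    i=camera_info(name)
    if name!="wrist":return i["mtx"],i["R"],i["t"]
    R,p,_=pose();T=i["T_tool_cam"];Rc=R.as_matrix()@T[:3,:3];c=R.apply(T[:3,3])+p
    return i["mtx"],Rc.T,-Rc.T@c
def ray(C,px):
    K,R,t=C;d=R.T@np.linalg.solve(K,[px[0],px[1],1]);return -R.T@t,d/np.linalg.norm(d)
def onz(C,px,z):
    o,d=ray(C,px);return o+d*(z-o[2])/d[2]
def tri(rays):
    A=0;b=0
    for o,d in rays:
        M=np.eye(3)-np.outer(d,d);A=A+M;b=b+M@o
    return np.linalg.solve(A,b)
def proj(C,X):
    K,R,t=C;p=K@(R@np.asarray(X,float)+t);return p[:2]/p[2]
def tool(tilt,yaw,spin=0):
    # z along -leg axis: tilt from straight down, leaning to +x turned by yaw (deg); spin about tool z
    b=Ro.from_euler('z',yaw,degrees=True)*Ro.from_euler('y',-tilt,degrees=True)*Ro.from_matrix(np.diag([1,-1,-1.]))
    return b*Ro.from_euler('z',spin,degrees=True)
def rel(Rt,pt,start=None):
    R,p=start or pose()[:2]
    return R.inv().apply(np.asarray(pt)-p),(R.inv()*Rt).as_rotvec(degrees=True)
E
python3 - <<'E'
from h import *
a,b=cam("scene"),cam("side")
for n,p,q in(("L",(258,165),(317,209)),("R",(200,190),(322,173))):
    X=tri([ray(a,p),ray(b,q)]);print(n,X,proj(a,X),proj(b,X))
for l,z in(("base_plate",6),("scrap_tray",35),("parts_tray",22)):
  for c,C in(("scene",a),("side",b)):
    read_camera(c)
    m=masks_of(c,l)
    for d in m[:1]:
        ys,xs=np.nonzero(d["mask"]);
        P=np.array([onz(C,(x,y),z)[:2] for x,y in zip(xs,ys)],np.float32)
        print(l,c,d["conf"],cv2.minAreaRect(P))
E
```

```text
L [439.2  83.4 206.8] [257.  164.4] [316.2 209.6]
R [ 448.7 -104.2  206.8] [199.2 189.4] [321.4 173.5]
base_plate scene 0.93 ((503.805908203125, 0.498382568359375), (379.2117919921875, 328.6708068847656), 88.17658996582031)
base_plate side 0.61 ((501.792236328125, -4.9623260498046875), (379.817626953125, 323.9123840332031), 88.70466613769531)
scrap_tray scene 0.67 ((524.4835205078125, -387.6717224121094), (173.2183380126953, 283.7774658203125), 87.2225341796875)
scrap_tray side 0.82 ((511.8731994628906, -373.7767333984375), (206.88088989257812, 254.3684844970703), 88.64614868164062)
parts_tray scene 0.64 ((499.76824951171875, 364.3819580078125), (183.63885498046875, 267.9267272949219), 85.3526840209961)
parts_tray side 0.8 ((491.01806640625, 373.7952880859375), (184.08425903320312, 253.95547485351562), 85.80904388427734)
```

```bash
python3 - <<'E'
from h import *
print(*rel(tool(35,-1),[350,-10,350])); print(*rel(tool(10,-8),[300,-300,380]))
E
```

```text
[ 337.2 -430.5 -118.7] [-4.6 34.8 14.6]
[ 218.4 -161.2 -148.7] [-1.9  9.9 22. ]
```

>>> apply_moves(
  commands=[218, -161, -149, -2, 10, 22, 218, -161, -149, -2, 10, 22, 218, -161, -149, -2, 10, 22, 337, -430, -119, -5, 35, 15, 337, -430, -119, -5, 35, 15, 337, -430, -119, -5, 35, 15, 337, -430, -119, -5, 35, 15, 337, -430, -119, -5, 35, 15, 337, -430, -119, -5, 35, 15, 337, -430, -119, -5, 35, 15],
)

```text
t: 3.05
tcp_pos: [341.2, -39.9, 345.3]
orientation: [0.007, 0.955, -0.01, 0.296]
ft_force: [0.1, -0.3, -0.9]
finger_gap: 85.5
finger_force: 0.0
```

```bash
python3 - <<'E'
from h import *
s=read_state();print(s["t"],s["tcp_pos"],s["dq"],s["joint_pos"])
C=cam("wrist");im=read_camera("wrist");cv2.imwrite("pics/w1.png",im)
for l in("left_mouth","right_mouth","left_home","right_home"):print(l,[(d["at"],d["conf"]) for d in spot_point("wrist",l)])
print(proj(C,[439,83,207]),proj(C,[449,-104,207]))
E
```

```text
3.05 [341.2 -39.9 345.3] [ 1.6 -0.1 -0.1 -0.5 -0.7  1.5] [-0.7 -0.6 -0.8  0.9  0.3  2.6]
left_mouth [([493.3, 369.7, 4.0], 0.25)]
right_mouth [([500.6, -4.0, 3.9], 0.4), ([737.9, 306.8, 18.6], 0.37)]
left_home [([494.8, 365.5, 2.2], 0.47)]
right_home []
[138.9 189.8] [333.7 176.4]
```

View pics/w1.png

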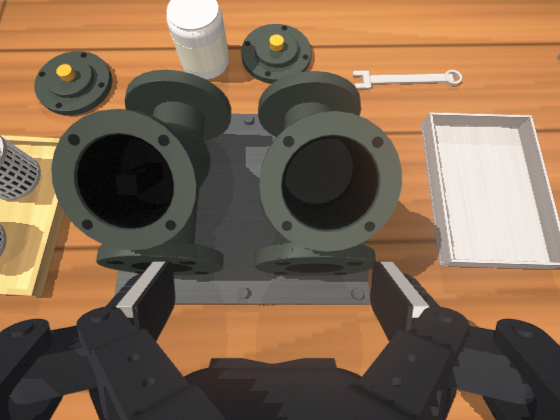

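The image shows both mouths: left centred near (126,178), right near (331,181). The left bore has a faint square near (128,183). The arm was still moving, so I'll settle and measure again.

>>> apply_moves(
  commands=[0, 0, 0, 0, 0, 0, 0, 0, 0, 0, 0, 0, 0, 0, 0, 0, 0, 0],
)

```text
t: 3.68
tcp_pos: [341.0, -41.9, 344.5]
orientation: [0.007, 0.956, -0.011, 0.294]
ft_force: [0.4, 0.5, 0.6]
finger_gap: 85.8
finger_force: 0.0
```

```bash
cat >> h.py <<'E'
def flange(im,C,box):
    pass
E
python3 - <<'E'
from h import *
s=read_state();print(s["t"],s["tcp_pos"],s["dq"],s["joint_pos"])
C=cam("wrist");im=read_camera("wrist");cv2.imwrite("pics/w2.png",im)
print(proj(C,[439,83,207]),proj(C,[449,-104,207]))
g=cv2.convertScaleAbs(im,alpha=4,beta=0)
cv2.imwrite("pics/w2b.png",cv2.resize(g[80:280,20:460],None,fx=1.8,fy=1.8,interpolation=cv2.INTER_CUBIC))
E
```

```text
3.675 [341.  -41.9 344.5] [ 0. -0. -0.  0. -0.  0.] [-0.7 -0.6 -0.8  0.9  0.3  2.6]
[136.5 189.3] [331.7 175.3]
```

View pics/w2b.png

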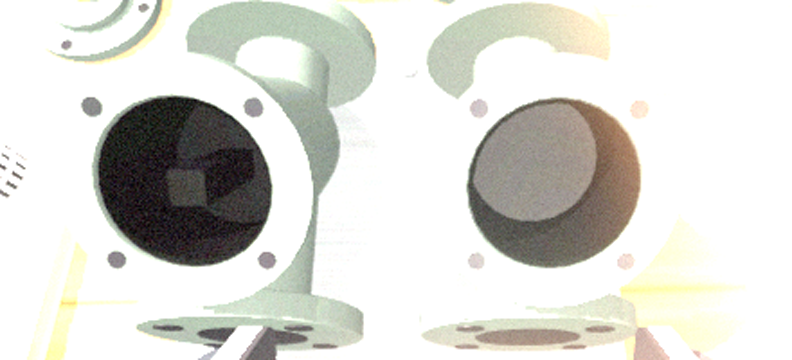

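The stretched picture shows the square top of the core's bar in the left bore, at crop (186,187). The right bore shows a bare seat. Next I fit the 92 mm rims to get the mouth poses.

```bash
sed -i '/^def flange/,$d' h.py; cat >> h.py <<'E'
from scipy.optimize import least_squares
def rim(im,seed,thr=50):
    g=cv2.GaussianBlur(im,(3,3),0).max(2);n,lab,st,_=cv2.connectedComponentsWithStats((g<thr).astype(np.uint8))
    m=(lab==lab[seed[1],seed[0]]).astype(np.uint8);c=max(cv2.findContours(m,0,1)[0],key=cv2.contourArea)
    return cv2.convexHull(c)[:,0,:].astype(float) if 0 else c[:,0,:].astype(float)
def axes(yaw,tilt=35):
    R=Ro.from_euler('z',yaw,degrees=True)*Ro.from_euler('y',-tilt,degrees=True);return R.as_matrix()  # mouth x,y,z columns
def fit_mouths(obs,x0,yaw=None):
    # obs: list of (C, contour, side +1 left/-1 right); params midpoint, yaw
    def res(p):
        A=axes(p[3]);r=[]
        for C,c,s in obs:
            X=p[:3]+95*s*A[:,1]
            o=-C[1].T@C[2];d=(np.c_[c+0.0,np.ones(len(c))]@np.linalg.inv(C[0]).T)@C[1]
            P=o+d*(((X-o)@A[:,2])/(d@A[:,2]))[:,None]
            r.append(np.linalg.norm(P-X,axis=1)-46)
        return np.concatenate(r)
    return least_squares(res,x0,loss='soft_l1')
E
python3 - <<'E'
from h import *
C=cam("wrist");im=cv2.imread("pics/w2.png")
for thr in(40,50,60):
    cl=rim(im,(20+150//2,80+187//2+10),thr) if 0 else rim(im,(100,180),thr);cr=rim(im,(330,200),thr)
    print(thr,cv2.fitEllipse(cl.astype(np.float32)),cv2.fitEllipse(cr.astype(np.float32)))
    f=fit_mouths([(C,cl,1),(C,cr,-1)],[444,-10,207,-1]);print(f.x,np.sqrt(np.mean(f.fun**2)))
    X=f.x[:3];A=axes(f.x[3]);print(X+95*A[:,1],X-95*A[:,1])
E
```

```text
40 ((121.58866882324219, 180.1299285888672), (88.54681396484375, 101.1868896484375), 127.5002670288086) ((324.99517822265625, 181.8170623779297), (89.00934600830078, 92.70877075195312), 4.50996208190918)
[442.7   1.3 209.   -1.9] 2.440626551862037
[445.8  96.3 209. ] [439.5 -93.6 209. ]
50 ((121.14714050292969, 180.13536071777344), (89.56197357177734, 102.5680923461914), 125.6943130493164) ((327.0254821777344, 181.2548065185547), (91.3203125, 96.36575317382812), 53.245933532714844)
[441.2  -0.5 213.3  -1.6] 1.6160994874776604
[443.8  94.5 213.3] [438.5 -95.5 213.3]
60 ((120.9168930053711, 180.1857452392578), (90.56976318359375, 103.36732482910156), 124.81244659423828) ((327.2685241699219, 181.2373504638672), (92.18209838867188, 97.82941436767578), 54.40968704223633)
[440.4  -0.9 214.8  -1.5] 1.297855142874134
[443.   94.1 214.8] [437.9 -95.8 214.8]
```

```bash
python3 - <<'E'
from h import *
A=axes(-1.6);L=np.array([443,94.5,214]);print(*rel(tool(35,-1.6),L+90*A[:,2]));print(np.array2string(read_state()["joint_pos"],precision=3))
E
```

```text
[   7.3 -139.3   72.6] [0.2 0.7 0.3]
[-0.684 -0.633 -0.766  0.941  0.348  2.569]
```

Fingers set to about 42 mm for the bar.

>>> apply_moves(
  commands=[7, -139, 73, 0, 1, 0, 7, -139, 73, 0, 1, 0, 7, -139, 73, 0, 1, 0, 7, -139, 73, 0, 1, 0, 7, -139, 73, 0, 1, 0],
  fingers=50,
)

```text
t: 4.35
tcp_pos: [390.6, 74.9, 285.7]
orientation: [-0.001, 0.953, 0.003, 0.302]
ft_force: [-0.7, -0.9, 0.1]
finger_gap: 42.5
finger_force: 0.0
```

```bash
cat > m.py <<'E'
from h import *
s=read_state();print(s["t"],s["tcp_pos"],np.abs(s["dq"]).max(),np.array2string(s["joint_pos"],precision=3))
C=cam("wrist");im=read_camera("wrist");cv2.imwrite("pics/w3.png",im)
np.savez("c3.npz",K=C[0],R=C[1],t=C[2])
p=proj(C,[443,94.5,214]);print(p,proj(C,[438,-95,214]))
for thr in(40,50,60):
    cl=rim(im,tuple((p+[-25,0]).astype(int)),thr)
    print(cv2.fitEllipse(cl.astype(np.float32)))
    f=fit_mouths([(C,cl,1)],[441,-.5,213,-1.6]);print(f.x,np.sqrt(np.mean(f.fun**2)))
E
python3 m.py
```

```text
4.35 [390.6  74.9 285.7] 0.06531075944370887 [ 0.004 -0.494 -0.903  0.549  0.001  3.14 ]
[244.6 211.1] [508.  218.8]
((246.03567504882812, 209.24697875976562), (120.67381286621094, 124.72813415527344), 24.21888542175293)
[451.6  -1.3 205.9   3.3] 4.09848529610907
((246.19532775878906, 226.366455078125), (118.94103240966797, 173.73558044433594), 1.957006573677063)
[515.7  79.1 258.6  88.9] 9.195695761808473
((280.61224365234375, 333.240966796875), (286.2528991699219, 472.6351623535156), 88.83964538574219)
[347.4 -17.6 414.5  12.7] 7.470731345148936e-09
```

View pics/w3.png

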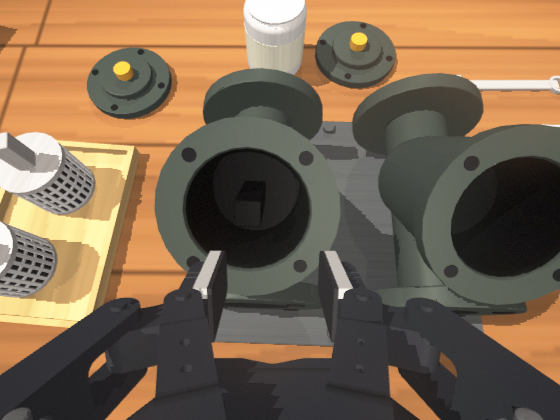

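The right bore shows its flat seat. The left mouth is centred at about (247,205), with the core's bar top at (249,210). Joint 6 reached its limit, so I must use the half-turned tool. First a rim fit by radial edge search.

```bash
cat >> h.py <<'E'
def rim2(im,C,X,yaw,ok,it=1):
    # radial search in the mouth plane for the strongest dark-to-bright step, 36..58 mm
    g=cv2.GaussianBlur(im,(3,3),0).max(2).astype(np.float32);A=axes(yaw);out=[]
    rr=np.arange(37,56,.5)
    for a in np.arange(0,2*np.pi,.05):
        P=np.array([proj(C,X+r*(np.cos(a)*A[:,0]+np.sin(a)*A[:,1])) for r in rr],np.float32)
        if not all(ok(*q) for q in P):continue
        v=cv2.remap(g,P[:,:1],P[:,1:],1)[:,0];d=v[4:]-v[:-4];k=d.argmax()
        if d[k]>8:out.append(P[k+2])
    return np.array(out,float)
def fit2(im,C,ok,x0=(441,-.5,213,-1.6),sides=(1,-1),n=4):
    p=np.array(x0,float)
    for _ in range(n):
        A=axes(p[3]);obs=[(C,rim2(im,C,p[:3]+95*s*A[:,1],p[3],ok),s) for s in sides]
        f=fit_mouths(obs,p);p=f.x
    print([len(o[1]) for o in obs],p,"med err",np.median(abs(f.fun)));return p
E
python3 - <<'E'
from h import *
z=np.load("c3.npz");C=(z["K"],z["R"],z["t"]);im=cv2.imread("pics/w3.png")
p=fit2(im,C,lambda x,y:8<x<552 and y<245)
A=axes(p[3]);print(p[:3]+95*A[:,1],p[:3]-95*A[:,1],A[:,2])
p[3]=p[3]
# w2
s=np.load("c3.npz")
L=p[:3]+95*A[:,1]
# bar top 4 mm below face: pixel (249,210)
top=L-4*A[:,2];print("bar top proj",proj(C,top),[proj(C,top+10*(a*A[:,0]+b*A[:,1])) for a in(-1,1) for b in(-1,1)])
g=cv2.convertScaleAbs(im,alpha=5);cv2.circle(g,tuple(proj(C,top).astype(int)),1,(0,0,255),-1)
for s in(1,-1):
  for a in np.arange(0,6.28,.1):
    q=proj(C,p[:3]+95*s*A[:,1]+46*(np.cos(a)*A[:,0]+np.sin(a)*A[:,1]));cv2.circle(g,tuple(q.astype(int)),1,(0,0,255),-1)
cv2.imwrite("pics/w3c.png",cv2.resize(g[110:310,150:560],None,fx=1.9,fy=1.9))
E
```

```text
[82, 43] [437.5  -2.3 217.9  -1.7] med err 0.02405449517503655
[440.4  92.6 217.9] [434.6 -97.3 217.9] [-0.6  0.   0.8]
bar top proj [247.2 211.3] [array([260.8, 224.9]), array([233.5, 224. ]), array([261.3, 198.3]), array([233.4, 197.4])]
```

View pics/w3c.png

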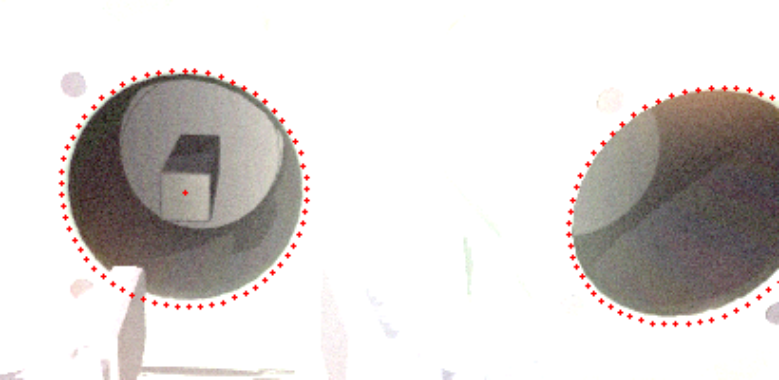

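>>> apply_moves(
  commands=[0, 0, -30, 0, 0, -40, 0, 0, -30, 0, 0, -40, 0, 0, -30, 0, 0, -40, 0, 0, -30, 0, 0, -40],
)

```text
t: 4.9
tcp_pos: [374.1, 72.1, 312.8]
orientation: [0.105, 0.895, 0.327, 0.285]
ft_force: [0.2, 0.1, -0.1]
finger_gap: 42.8
finger_force: 0.0
```

```bash
python3 -c "
from h import *
s=read_state();print(s['t'],s['tcp_pos'],np.array2string(s['joint_pos'],precision=3))"
```

```text
4.9 [374.1  72.1 312.8] [-0.004 -0.555 -0.855  0.654  0.002  2.437]
```

```bash
python3 - <<'E'
from h import *
A=axes(-1.7);L=np.array([440.4,92.6,217.9]);T=L+110*A[:,2];print(*rel(tool(35,-1.7,270),T));print(*rel(tool(35,-1.7,180),T))
z=np.load("c3.npz");C=(z["K"],z["R"],z["t"]);im=cv2.imread("pics/w3.png")
for n,dep in (("x",20),("y",20)):pass
g=cv2.GaussianBlur(im,(3,3),0).max(2)
print(g[213,228:270]); print(g[190:235,250])
E
```

```text
[ 14.4 -17.2   5.8] [ -0.1  -1.  -48.4]
[ 14.4 -17.2   5.8] [   0.8   -1.  -138.4]
[28 28 27 27 28 28 26 28 30 32 31 31 32 32 32 32 32 33 34 34 35 35 36 36
 36 36 36 37 38 38 38 35 26 18 20 27 33 35 35 34 35 36]
[15 15 17 18 18 18 18 18 18 18 21 28 35 37 37 37 36 37 37 36 36 36 36 36
 36 35 34 34 34 35 35 35 35 35 34 32 29 29 30 26 20 17 17 18 18]
```

>>> apply_moves(
  commands=[14, -17, 6, 0, -1, -10, 14, -17, 6, 0, -1, -20, 14, -17, 6, 0, -1, -30, 14, -17, 6, 0, -1, -40, 14, -17, 6, 0, -1, -50, 14, -17, 6, 0, -1, -60, 14, -17, 6, 0, -1, -70, 14, -17, 6, 0, -1, -80, 14, -17, 6, 0, -1, -90, 14, -17, 6, 0, -1, -100],
)

```text
t: 6.15
tcp_pos: [377.4, 94.1, 307.6]
orientation: [0.288, 0.327, 0.895, 0.096]
ft_force: [-0.3, -0.0, -0.4]
finger_gap: 42.7
finger_force: 0.0
```

```bash
python3 - <<'E'
from h import *
A=axes(-1.7);L=np.array([440.4,92.6,217.9]);T=L+110*A[:,2];print(*rel(tool(35,-1.7,180),T));print(np.array2string(read_state()["joint_pos"],precision=3))
E
```

```text
[ 0.1  0.4 -0.3] [  0.2   0.3 -38.4]
[ 0.134 -0.513 -0.853  0.62  -0.093  0.804]
```

>>> apply_moves(
  commands=[0, 0, 0, 0, 0, -10, 0, 0, 0, 0, 0, -20, 0, 0, 0, 0, 0, -30, 0, 0, 0, 0, 0, -38.5, 0, 0, 0, 0, 0, -38.5, 0, 0, 0, 0, 0, -38.5],
)

```text
t: 6.9
tcp_pos: [377.3, 94.7, 307.2]
orientation: [0.303, 0.016, 0.953, -0.003]
ft_force: [-0.2, -1.0, 0.6]
finger_gap: 42.8
finger_force: 0.0
```

```bash
python3 - <<'E'
from h import *
s=read_state();print(s["t"],s["tcp_pos"],np.array2string(s["joint_pos"],precision=3))
C=cam("wrist");im=read_camera("wrist");cv2.imwrite("pics/w4.png",im)
np.savez("c4.npz",K=C[0],R=C[1],t=C[2])
p=fit2(im,C,lambda x,y:8<x<552 and 5<y<245,(437.5,-2.3,218,-1.7))
p=fit2(im,C,lambda x,y:8<x<552 and 5<y<245,(437.5,-2.3,218,-1.7),sides=(1,))
A=axes(p[3])
g=cv2.convertScaleAbs(im,alpha=3)
for s in(1,-1):
  for a in np.arange(0,6.28,.1):
    q=proj(C,p[:3]+95*s*A[:,1]+46*(np.cos(a)*A[:,0]+np.sin(a)*A[:,1]));cv2.circle(g,tuple(q.astype(int)),1,(0,0,255),-1)
cv2.imwrite("pics/w4c.png",g)
E
```

```text
6.9 [377.3  94.7 307.2] [ 0.136 -0.512 -0.854  0.619 -0.093  0.141]
[85, 44] [438.5  -2.3 219.1  -2. ] med err 0.48160129906252536
[87] [445.5  -2.1 214.7   0.1] med err 0.010359711035519581
```

View pics/w4c.png

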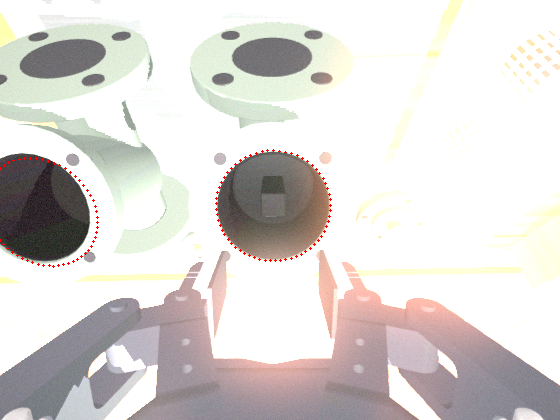

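```bash
python3 - <<'E'
from h import *
ims=[]
for n in(3,4):
    z=np.load(f"c{n}.npz");ims.append((cv2.imread(f"pics/w{n}.png"),(z["K"],z["R"],z["t"])))
p=np.array([438,-2.3,218.5,-1.8]);ok=lambda x,y:8<x<552 and 5<y<245
for _ in range(4):
    A=axes(p[3]);obs=[(C,rim2(im,C,p[:3]+95*s*A[:,1],p[3],ok),s) for im,C in ims for s in(1,-1)]
    f=fit_mouths(obs,p);p=f.x
A=axes(p[3]);L=p[:3]+95*A[:,1];print(p,np.median(abs(f.fun)),L)
print(*rel(tool(35,p[3],180),L+20*A[:,2]));print(*rel(tool(35,p[3],180),L-32*A[:,2]))
E
```

```text
[437.6  -2.3 219.   -1.8] 0.5053752117684311 [440.6  92.7 219. ]
[-0.9 -0.5 88.5] [ 0.2  0.3 -0.1]
[ -0.6  -0.7 140.5] [ 0.2  0.3 -0.1]
```

>>> apply_moves(
  commands=[-1, 0, 40, 0, 0, 0, -1, -0.5, 80, 0, 0, 0, -1, -0.5, 90, 0, 0, 0, -1, -0.5, 100, 0, 0, 0, -1, -0.5, 110, 0, 0, 0, -1, -0.5, 120, 0, 0, 0, -1, -0.5, 130, 0, 0, 0, -1, -0.5, 140, 0, 0, 0, -1, -0.5, 140, 0, 0, 0],
)

```text
t: 8.07
tcp_pos: [458.7, 92.8, 192.2]
orientation: [0.302, 0.014, 0.953, -0.003]
ft_force: [-0.5, 0.8, 0.4]
finger_gap: 42.8
finger_force: 0.0
```

>>> apply_moves(
  commands=[0, 0, 0, 0, 0, 0, 0, 0, 0, 0, 0, 0, 0, 0, 0, 0, 0, 0, 0, 0, 0, 0, 0, 0],
  fingers=0,
  newtons=40,
)

```text
t: 8.57
tcp_pos: [458.8, 93.0, 193.3]
orientation: [0.303, 0.014, 0.953, -0.003]
ft_force: [-5.1, 0.5, 5.2]
finger_gap: 19.4
finger_force: 40.2
```

The gap stopped at 19.4 mm, so the bar is in the fingers and the core is in the left leg. Next I lift it out along the axis.

>>> apply_moves(
  commands=[0, 0, -12, 0, 0, 0, 0, 0, -30, 0, 0, 0, 0, 0, -60, 0, 0, 0, 0, 0, -90, 0, 0, 0, 0, 0, -120, 0, 0, 0, 0, 0, -140, 0, 0, 0, 0, 0, -150, 0, 0, 0],
)

```text
t: 9.45
tcp_pos: [371.8, 95.1, 316.2]
orientation: [0.303, 0.014, 0.953, -0.003]
ft_force: [-0.7, -0.5, -2.3]
finger_gap: 19.1
finger_force: 39.8
```

```bash
python3 - <<'E'
from h import *
R,p,s=pose();print(s["t"],p,s["finger_gap"],s["ft_force"],np.array2string(s["joint_pos"],precision=3))
a=(tool(0,-15,180),[440,-150,370]);b=(tool(0,-20,180),[510,-390,250]);c=(tool(0,-20,180),[510,-390,69])
for q in(a,b):print(*rel(*q))
print("down from b",rel(*c,start=b))
E
```

```text
9.45 [371.8  95.1 316.2] 19.114184783275643 [-0.7 -0.5 -2.3] [ 0.14  -0.529 -0.837  0.653 -0.094  0.139]
[ -92.8 -242.9   -1.1] [ 4.3 35.1 12.9]
[ -86.4 -481.2  140.6] [ 5.8 35.  17.7]
down from b (array([  0.,   0., 181.]), array([0., 0., 0.]))
```

>>> apply_moves(
  commands=[-34, -2, -49, 1, 9, 3, -60, -60, -35, 2, 18, 6, -80, -120, -18, 3, 27, 10, -93, -180, -1, 4, 35, 13, -93, -243, -1, 4, 35, 13, -92, -300, 20, 5, 35, 14, -90, -360, 60, 5, 35, 16, -88, -420, 100, 6, 35, 17, -86, -481, 141, 6, 35, 18, -86, -481, 141, 6, 35, 18],
)

```text
t: 10.7
tcp_pos: [510.1, -392.2, 245.4]
orientation: [-0.002, 0.177, 0.984, -0.0]
ft_force: [-0.4, -0.1, -1.3]
finger_gap: 19.4
finger_force: 39.9
```

```bash
python3 - <<'E'
from h import *
R,p,s=pose();print(s["t"],p,s["finger_gap"],R.as_matrix()[:,2],np.array2string(s["joint_pos"],precision=3))
print(*rel(tool(0,-20,180),[510,-390,80]));print(*rel(tool(0,-20,180),[510,-390,69]))
E
```

```text
10.7 [ 510.1 -392.2  245.4] 19.443053869381917 [-0.  0. -1.] [-0.768  0.521  0.235  1.288 -0.002 -0.412]
[  0.4   2.2 165.4] [-0.1 -0.2 -0.4]
[  0.3   2.2 176.4] [-0.1 -0.2 -0.4]
```

>>> apply_moves(
  commands=[0, 2, 60, 0, 0, 0, 0, 2, 115, 0, 0, 0, 0, 2, 150, 0, 0, 0, 0, 2, 162, 0, 0, 0, 0, 2, 169, 0, 0, 0, 0, 2, 174, 0, 0, 0, 0, 2, 174, 0, 0, 0],
)

```text
t: 11.58
tcp_pos: [511.0, -388.6, 75.5]
orientation: [-0.0, 0.176, 0.984, -0.001]
ft_force: [0.7, 0.4, -2.4]
finger_gap: 19.1
finger_force: 40.0
```

>>> apply_moves(
  commands=[0, 0, 3, 0, 0, 0, 0, 0, 6, 0, 0, 0, 0, 0, 6, 0, 0, 0],
)

```text
t: 11.95
tcp_pos: [510.5, -388.2, 68.6]
orientation: [-0.001, 0.176, 0.984, -0.001]
ft_force: [0.5, 0.5, -2.5]
finger_gap: 19.5
finger_force: 40.0
```

>>> apply_moves(
  commands=[0, 0, 2, 0, 0, 0, 0, 0, 4, 0, 0, 0, 0, 0, 4, 0, 0, 0],
)

```text
t: 12.32
tcp_pos: [510.5, -388.2, 64.6]
orientation: [-0.001, 0.176, 0.984, -0.001]
ft_force: [-0.3, 0.7, -2.2]
finger_gap: 19.5
finger_force: 40.0
```

>>> apply_moves(
  commands=[0, 0, 2, 0, 0, 0, 0, 0, 3, 0, 0, 0, 0, 0, 3, 0, 0, 0],
)

```text
t: 12.7
tcp_pos: [510.6, -388.3, 61.8]
orientation: [-0.001, 0.176, 0.984, -0.001]
ft_force: [1.1, 0.0, -1.9]
finger_gap: 19.7
finger_force: 40.1
```

>>> apply_moves(
  commands=[0, 0, 1.5, 0, 0, 0, 0, 0, 3, 0, 0, 0, 0, 0, 3, 0, 0, 0],
)

```text
t: 13.08
tcp_pos: [511.1, -388.7, 61.5]
orientation: [0.0, 0.176, 0.984, -0.002]
ft_force: [-5.6, 4.7, 22.3]
finger_gap: 19.7
finger_force: 43.4
```

The core is on the tray floor, and this also confirms the seat depth. Now release and go up.

>>> apply_moves(
  commands=[0, 0, -2, 0, 0, 0, 0, 0, -2, 0, 0, 0, 0, 0, -2, 0, 0, 0, 0, 0, -2, 0, 0, 0, 0, 0, -40, 0, 0, 0, 0, 0, -100, 0, 0, 0, 0, 0, -160, 0, 0, 0, 0, 0, -220, 0, 0, 0, 0, 0, -280, 0, 0, 0, 0, 0, -280, 0, 0, 0],
  fingers=55,
)

```text
t: 14.32
tcp_pos: [512.4, -389.2, 344.1]
orientation: [0.003, 0.176, 0.984, -0.003]
ft_force: [0.4, -0.6, -0.7]
finger_gap: 46.9
finger_force: 0.0
```

```bash
python3 - <<'E'
from h import *
R,p,s=pose();print(s["t"],p,s["finger_gap"],s["ft_force"])
a=(tool(0,-5,180),[380,0,380]);b=(tool(0,10,180),[430,370,360])
for q in(a,b):print(*rel(*q))
read_camera("scene");print([(d["at"],d["conf"]) for d in spot_point("scene","scrap_tray")[:1]])
im=read_camera("scene")
cv2.imwrite("pics/s2.png",cv2.resize(im[235:360,60:190],None,fx=3,fy=3))
E
```

```text
14.325 [ 512.4 -389.2  344.1] 46.87744962316044 [ 0.4 -0.6 -0.7]
[258.9 318.9 -39.5] [ -0.4   0.4 -15.3]
[340.5 683.4 -22.1] [ -0.4   0.3 -30.3]
[]
```

>>> apply_moves(
  commands=[50, 60, -40, 0, 0, -3, 90, 105, -40, 0, 0, -5, 130, 160, -40, 0, 0, -8, 175, 215, -40, 0, 0, -11, 218, 267, -40, 0, 0, -14, 258, 319, -40, 0, 0, -15, 270, 380, -38, 0, 0, -18, 280, 440, -35, 0, 0, -21, 290, 500, -32, 0, 0, -24, 305, 560, -28, 0, 0, -27],
)

```text
t: 15.72
tcp_pos: [414.0, 210.2, 366.4]
orientation: [-0.002, -0.059, 0.998, -0.001]
ft_force: [1.9, -0.3, 0.5]
finger_gap: 47.0
finger_force: 0.0
```

```bash
python3 - <<'E'
from h import *
R,p,s=pose();print(s["t"],p,np.array2string(s["joint_pos"],precision=3))
print(*rel(tool(0,0,180),[455,378,320]))
E
```

```text
15.725 [414.  210.2 366.4] [ 0.313  0.138  0.003  1.439 -0.001  0.194]
[-60.8 161.9  45.9] [-0.1 -0.2  6.8]
```

>>> apply_moves(
  commands=[-20, 54, 15, 0, 0, 2, -40, 108, 30, 0, 0, 5, -61, 162, 46, 0, 0, 7, -61, 162, 46, 0, 0, 7, -61, 162, 46, 0, 0, 7, -61, 162, 46, 0, 0, 7],
)

```text
t: 16.48
tcp_pos: [456.3, 375.1, 322.1]
orientation: [-0.001, 0.003, 1.0, -0.001]
ft_force: [-0.2, 0.3, 0.7]
finger_gap: 46.7
finger_force: 0.0
```

```bash
python3 - <<'E'
from h import *
R,p,s=pose();print(s["t"],p,np.abs(s["dq"]).max())
C=cam("wrist");im=read_camera("wrist");cv2.imwrite("pics/w5.png",im);np.savez("c5.npz",K=C[0],R=C[1],t=C[2])
for d in spot_point("wrist","screen_1_mid"):print(d["at"],d["conf"],proj(C,d["at"]))
print("tops",proj(C,[435,392,138]),proj(C,[547,363,138]))
a=im
b=cv2.imread("pics/s2.png");cv2.imwrite("pics/m5.png",cv2.resize(a,(800,600)))
E
```

```text
16.475 [456.3 375.1 322.1] 0.009383204485830764
[344.5, 539.7, 63.6] 0.96 [418.4  75.8]
[434.8, 394.6, 73.5] 0.9 [289.7 158.3]
tops [290.3 166.3] [262.6 270.2]
```

View pics/m5.png

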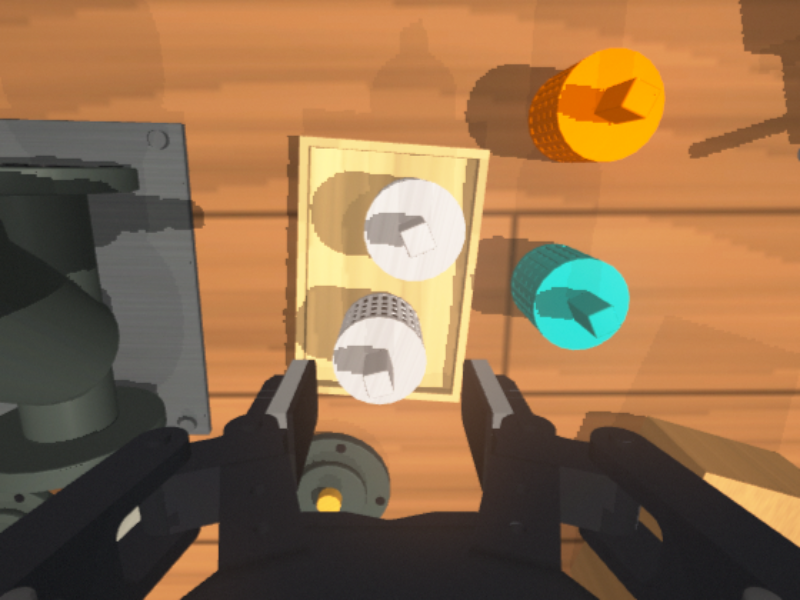

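The near screen is at (418,235) and the far one at (378,380) in this view: both bright mesh and in the plywood tray, so they are the ones meant. Orange (625,100) and turquoise (580,300) are look-alikes standing outside it. Next come the bar-top corners.

```bash
python3 - <<'E'
from h import *
z=np.load("c5.npz");C=(z["K"],z["R"],z["t"]);im=cv2.imread("pics/w5.png")
g=im.min(2)
print(g[160:168,280:308:1]);print(g[264:268,250:276])
for thr in(225,230,235,240,245):
  for x0,x1,y0,y1 in((278,312,148,184),(250,280,254,282)):
    m=np.zeros_like(g);m[y0:y1,x0:x1]=(g[y0:y1,x0:x1]>thr)
    n,lab,st,c=cv2.connectedComponentsWithStats(m)
    if n<2:continue
    k=1+st[1:,4].argmax();ys,xs=np.nonzero(lab==k)
    P=np.array([onz(C,q,138)[:2] for q in zip(xs,ys)],np.float32)
    print(thr,st[k,4],P.mean(0),cv2.minAreaRect(P))
o=np.hstack([cv2.resize(im[140:190,270:320],None,fx=8,fy=8,interpolation=cv2.INTER_CUBIC),cv2.resize(im[245:295,240:290],None,fx=8,fy=8,interpolation=cv2.INTER_CUBIC)])
cv2.imwrite("pics/m6.png",np.clip((o.astype(float)-150)*2.4,0,255).astype(np.uint8))
E
```

```text
[[125 125 129 137 144 169 208 220 231 233 229 231 232 234 238 235 234 236
  237 231 219 221 228 232 233 231 232 233]
 [127 141 155 191 215 222 231 236 235 231 229 231 233 235 236 234 234 237
  237 235 228 219 229 233 232 230 233 233]
 [149 203 214 224 231 233 231 235 235 230 228 230 233 235 236 233 234 238
  236 234 223 200 230 232 232 231 234 232]
 [178 228 231 230 231 233 232 235 233 230 229 231 233 236 235 233 235 238
  235 233 232 225 228 232 230 231 233 233]
 [161 215 230 230 232 232 232 234 233 229 229 232 234 237 235 233 234 237
  235 233 237 230 214 232 231 231 232 231]
 [137 194 229 231 233 232 232 234 230 228 229 231 234 236 233 233 237 237
  234 234 235 230 224 231 230 232 232 231]
 [150 168 222 231 233 232 234 233 230 227 229 233 234 235 234 232 237 236
  235 233 236 234 230 228 229 233 232 231]
 [146 144 201 233 232 231 234 232 229 228 231 232 235 235 233 234 237 235
  234 235 236 235 224 206 230 232 232 231]]
[[227 225 225 220 200 228 226 226 228 228 228 229 226 223 227 227 231 230
  228 230 233 230 215 149 155 187]
 [226 225 225 220 204 227 226 227 229 227 230 228 224 
[... 185 characters left out ...]
 199 227 228 228 229 229 225 224 227 228 231 230 228
  231 231 230 230 230 212 154 187]]
225 860 [437.1 399.3] ((434.5106506347656, 396.44073486328125), (33.0371208190918, 34.543087005615234), 89.58406066894531)
225 436 [547.5 367.3] ((544.0227661132812, 364.9140930175781), (31.465320587158203, 31.6344051361084), 89.87955474853516)
230 499 [436.1 403.7] ((434.8128967285156, 401.4849853515625), (34.70907974243164, 21.875638961791992), 1.366227388381958)
230 20 [545.7 368.7] ((545.7755737304688, 368.6505126953125), (1.5698938369750977, 15.130354881286621), 68.01762390136719)
235 16 [431.8 398.6] ((432.3268127441406, 398.5909118652344), (1.4584062099456787, 9.018721580505371), 81.1883316040039)
```

View pics/m6.png

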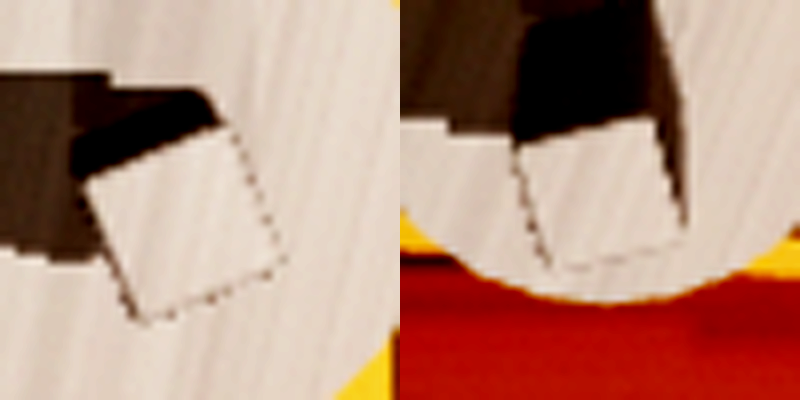

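The near bar's corners in the crop are (85,180), (222,126), (285,262) and (143,322). The far bar's are (517,145), (653,117), (686,240) and (553,270).

```bash
python3 - <<'E'
from h import *
z=np.load("c5.npz");C=(z["K"],z["R"],z["t"])
for n,cs,ox,oy in(("near",[(85,180),(222,126),(285,262),(143,322)],270,140),("far",[(117,145),(253,117),(286,240),(153,270)],240,245)):
    P=np.array([onz(C,(ox+x/8-.5,oy+y/8-.5),138)[:2] for x,y in cs],np.float32)
    c=P.mean(0);e=np.roll(P,-1,0)-P;a=np.degrees(np.arctan2(e[:,1],e[:,0]));print(n,c,np.linalg.norm(e,axis=1),a,a%90)
    y=a.mean()%90 if a.max()%90-a.min()%90<60 else 0
    y=np.degrees(np.angle(np.exp(1j*4*np.radians(a)).mean()))/4
    print("yaw",y)
    for yy in(y,):
        print(*rel(tool(0,yy,180),[*c,200]),rel(tool(0,yy,180),[*c,102])[0])
E
```

```text
near [436.1 394.2] [18.  18.6 19.1 19.1] [ 111.1   25.5  -67.1 -157.9] [21.1 25.5 22.9 22.1]
yaw 22.90302
[ 20.5  19.  122.5] [ -0.1  -0.  -23.3] [ 20.4  19.1 220.5]
far [545.2 365.3] [18.6 18.6 18.6 19. ] [ 102.2   13.4  -76.5 -166.4] [12.2 13.4 13.5 13.6]
yaw 13.189481
[-88.8  -9.2 122.5] [ -0.1  -0.  -13.6] [-88.8  -9.1 220.5]
```

>>> apply_moves(
  commands=[10, 10, 50, 0, 0, -10, 20.5, 19, 90, 0, 0, -20, 20.5, 19, 122, 0, 0, -23.3, 20.5, 19, 150, 0, 0, -23.3, 20.5, 19, 180, 0, 0, -23.3, 20.5, 19, 205, 0, 0, -23.3, 20.5, 19, 222, 0, 0, -23.3, 20.5, 19, 222, 0, 0, -23.3, 20.5, 19, 222, 0, 0, -23.3],
)

```text
t: 17.7
tcp_pos: [436.3, 395.0, 100.9]
orientation: [-0.0, -0.199, 0.98, -0.0]
ft_force: [0.4, 0.3, 0.6]
finger_gap: 46.8
finger_force: 0.0
```

>>> apply_moves(
  commands=[0, 0, 0, 0, 0, 0, 0, 0, 0, 0, 0, 0, 0, 0, 0, 0, 0, 0, 0, 0, 0, 0, 0, 0],
  fingers=0,
  newtons=45,
)

```text
t: 18.2
tcp_pos: [436.2, 395.2, 100.6]
orientation: [-0.0, -0.199, 0.98, -0.0]
ft_force: [-0.2, -2.6, 6.4]
finger_gap: 19.2
finger_force: 46.9
```

```bash
python3 - <<'E'
from h import *
L=np.array([440.4,93.0,219.4]);A=axes(-1.8);R=tool(35,-1.8,180);T=L+120*A[:,2];print(T)
for q in((tool(0,10,180),[420,300,330]),(R,T+[-10,40,60]),(R,T)):print(*rel(*q))
E
```

```text
[371.6  95.2 317.7]
[  52.2  -81.4 -229.3] [-0. -0. 13.]
[ 170.4 -210.4 -276.9] [  7.5 -34.5  24. ]
[ 176.8 -251.1 -216.8] [  7.5 -34.5  24. ]
```

>>> apply_moves(
  commands=[0, 0, -60, 0, 0, 0, 0, 0, -120, 0, 0, 0, 20, -30, -170, 0, 0, 4, 52, -81, -229, 0, 0, 13, 90, -120, -245, 2, -9, 16, 120, -150, -258, 4, -18, 19, 148, -180, -270, 6, -27, 22, 170, -210, -277, 7.5, -34.5, 24, 177, -251, -240, 7.5, -34.5, 24, 177, -251, -240, 7.5, -34.5, 24],
)

```text
t: 19.45
tcp_pos: [369.1, 91.8, 337.5]
orientation: [0.299, 0.018, 0.954, -0.006]
ft_force: [-0.1, -0.5, -2.4]
finger_gap: 19.5
finger_force: 46.1
```

```bash
cat > ins.py <<'E'
from h import *
import sys
L=np.array([440.4,93.0,219.4]);A=axes(-1.8);R=tool(35,-1.8,180)
if sys.argv[1]=="R":L=L-190*A[:,1]
P,p,s=pose();print(s["t"],p,s["finger_gap"],s["ft_force"],np.array2string(s["joint_pos"],precision=3),"in mouth frame",A.T@(p-L))
for d in map(float,sys.argv[2:]):print(d,*rel(R,L+d*A[:,2]))
E
python3 ins.py L 120 90 2.6
```

```text
19.45 [369.1  91.8 337.5] 19.530573375564902 [-0.1 -0.5 -2.4] [ 0.137 -0.535 -0.777  0.728 -0.1    0.143] in mouth frame [  9.4  -3.5 137.5]
120.0 [ 9.3  3.5 17.6] [-0.2 -0.2 -0.3]
90.0 [ 9.2  3.6 47.6] [-0.2 -0.2 -0.3]
2.6 [  8.9   4.  134.9] [-0.2 -0.2 -0.3]
```

>>> apply_moves(
  commands=[9, 3.5, 17, 0, 0, 0, 9, 3.5, 17, 0, 0, 0, 9, 3.5, 17, 0, 0, 0, 9, 3.5, 17, 0, 0, 0],
)

```text
t: 19.95
tcp_pos: [373.9, 99.1, 321.9]
orientation: [0.301, 0.014, 0.954, -0.005]
ft_force: [0.7, -1.0, -2.8]
finger_gap: 19.3
finger_force: 46.1
```

```bash
python3 ins.py L 90 70 2.6
```

```text
19.95 [373.9  99.1 321.9] 19.345363884183037 [ 0.7 -1.  -2.8] [ 0.162 -0.515 -0.813  0.671 -0.109  0.157] in mouth frame [  4.2   4.  122.2]
90.0 [ 4.3 -4.  32.2] [ 0.1 -0.   0.1]
70.0 [ 4.2 -4.  52.2] [ 0.1 -0.   0.1]
2.6 [  4.2  -4.1 119.6] [ 0.1 -0.   0.1]
```

>>> apply_moves(
  commands=[4.2, -4, 5, 0, 0, 0, 4.2, -4, 5, 0, 0, 0, 4.2, -4, 5, 0, 0, 0],
)

```text
t: 20.32
tcp_pos: [372.9, 94.4, 314.7]
orientation: [0.3, 0.015, 0.954, -0.005]
ft_force: [0.4, 0.0, -2.2]
finger_gap: 19.3
finger_force: 46.1
```

```bash
python3 ins.py L 90 70 2.6
```

```text
20.325 [372.9  94.4 314.7] 19.342892708551478 [ 0.4  0.  -2.2] [ 0.141 -0.52  -0.833  0.655 -0.099  0.141] in mouth frame [ -0.6  -0.7 116.7]
90.0 [-0.6  0.7 26.7] [-0. -0.  0.]
70.0 [-0.7  0.7 46.7] [-0. -0.  0.]
2.6 [ -0.7   0.7 114.1] [-0. -0.  0.]
```

>>> apply_moves(
  commands=[-0.7, 0.7, 10, 0, 0, 0, -0.7, 0.7, 20, 0, 0, 0, -0.7, 0.7, 26, 0, 0, 0, -0.7, 0.7, 31, 0, 0, 0, -0.7, 0.7, 36, 0, 0, 0, -0.7, 0.7, 41, 0, 0, 0],
)

```text
t: 21.08
tcp_pos: [397.3, 94.5, 281.3]
orientation: [0.3, 0.015, 0.954, -0.005]
ft_force: [-0.3, 0.8, -1.6]
finger_gap: 19.2
finger_force: 46.2
```

>>> apply_moves(
  commands=[0, 0, 12, 0, 0, 0, 0, 0, 24, 0, 0, 0, 0, 0, 36, 0, 0, 0, 0, 0, 48, 0, 0, 0, 0, 0, 58, 0, 0, 0, 0, 0, 63, 0, 0, 0, 0, 0, 67, 0, 0, 0],
)

```text
t: 21.95
tcp_pos: [435.6, 93.3, 226.4]
orientation: [0.3, 0.015, 0.954, -0.005]
ft_force: [-0.4, -0.5, -2.7]
finger_gap: 19.5
finger_force: 46.2
```

```bash
python3 ins.py L 2.6
```

```text
21.95 [435.6  93.3 226.4] 19.502728216613537 [-0.4 -0.5 -2.7] [ 0.103 -0.292 -0.972  0.284 -0.077  0.109] in mouth frame [0.1 0.1 8.5]
2.6 [ 0.1 -0.1  5.9] [ 0. -0.  0.]
```

>>> apply_moves(
  commands=[0, 0, 2, 0, 0, 0, 0, 0, 4, 0, 0, 0, 0, 0, 6, 0, 0, 0, 0, 0, 6, 0, 0, 0],
)

```text
t: 22.45
tcp_pos: [438.7, 93.2, 221.9]
orientation: [0.301, 0.014, 0.954, -0.005]
ft_force: [-8.4, -0.3, 4.6]
finger_gap: 19.4
finger_force: 47.7
```

```bash
python3 ins.py L 2.6
```

```text
22.45 [438.7  93.2 221.9] 19.428463739174614 [-8.4 -0.3  4.6] [ 0.101 -0.278 -0.978  0.264 -0.076  0.108] in mouth frame [0.  0.2 3. ]
2.6 [ 0.  -0.2  0.4] [ 0.  -0.   0.1]
```

>>> apply_moves(
  commands=[0, 0, 1.5, 0, 0, 0, 0, 0, 2.5, 0, 0, 0],
)

```text
t: 22.7
tcp_pos: [439.7, 93.0, 221.0]
orientation: [0.301, 0.014, 0.953, -0.005]
ft_force: [-58.0, -5.6, 57.3]
finger_gap: 19.5
finger_force: 57.0
```

>>> apply_moves(
  commands=[0, 0, -2, 0, 0, 0, 0, 0, -2, 0, 0, 0, 0, 0, -2, 0, 0, 0, 0, 0, -2, 0, 0, 0, 0, 0, -30, 0, 0, 0, 0, 0, -80, 0, 0, 0, 0, 0, -130, 0, 0, 0, 0, 0, -130, 0, 0, 0],
  fingers=55,
)

```text
t: 23.7
tcp_pos: [366.3, 95.9, 329.8]
orientation: [0.303, 0.014, 0.953, -0.004]
ft_force: [0.4, -0.3, -1.1]
finger_gap: 47.1
finger_force: 0.0
```

```bash
python3 - <<'E'
from h import *
P,p,s=pose();print(s["t"],p,s["finger_gap"])
L=np.array([440.4,93.0,219.4]);A=axes(-1.8);C=cam("wrist");im=read_camera("wrist");cv2.imwrite("pics/w7.png",im)
for d in spot_point("wrist","screen_1_mid"):print(d["conf"],d["at"],A.T@(np.array(d["at"])-L))
for q in((tool(0,5,180),[430,300,340]),(tool(0,13.2,180),[545.2,365.3,210]),(tool(0,13.2,180),[545.2,365.3,100.5])):print(*rel(*q))
E
```

```text
23.7 [366.3  95.9 329.8] 47.07448331317171
0.87 [450.1, 92.9, 203.0] [ -1.5   0.2 -19. ]
[-55.2 206.3  21.8] [-2.1 35.  -6.5]
[-73.2 275.1 193.2] [ -4.6  34.8 -14.5]
[-10.4 275.1 282.9] [ -4.6  34.8 -14.5]
```

>>> apply_moves(
  commands=[-50, 50, -20, -1, 9, -2, -60, 100, 0, -1, 18, -3, -58, 150, 10, -2, 27, -5, -55, 206, 22, -2, 35, -6.5, -60, 240, 80, -3, 35, -10, -70, 270, 130, -4.6, 34.8, -14.5, -73, 275, 180, -4.6, 34.8, -14.5, -73, 275, 193, -4.6, 34.8, -14.5, -73, 275, 193, -4.6, 34.8, -14.5, -73, 275, 193, -4.6, 34.8, -14.5],
)

```text
t: 25.05
tcp_pos: [544.5, 365.0, 211.0]
orientation: [0.0, -0.115, 0.993, 0.0]
ft_force: [-0.4, -0.1, -0.2]
finger_gap: 47.0
finger_force: 0.0
```

```bash
python3 - <<'E'
from h import *
P,p,s=pose();print(s["t"],p,np.abs(s["dq"]).max(),s["joint_pos"])
for z in(130,100.5):print(*rel(tool(0,13.2,180),[545.2,365.3,z]))
E
```

```text
25.05 [544.5 365.  211. ] 0.020522887153707866 [0.5 0.6 0.2 1.2 0.  0.2]
[-0.7  0.  81. ] [0. 0. 0.]
[ -0.7   0.  110.5] [0. 0. 0.]
```

>>> apply_moves(
  commands=[-0.7, 0, 40, 0, 0, 0, -0.7, 0, 70, 0, 0, 0, -0.7, 0, 95, 0, 0, 0, -0.7, 0, 110, 0, 0, 0, -0.7, 0, 110, 0, 0, 0, -0.7, 0, 110, 0, 0, 0],
)

```text
t: 25.8
tcp_pos: [545.9, 365.7, 101.3]
orientation: [0.001, -0.115, 0.993, 0.001]
ft_force: [-0.2, -0.0, 0.2]
finger_gap: 47.1
finger_force: 0.0
```

>>> apply_moves(
  commands=[0, 0, 0, 0, 0, 0, 0, 0, 0, 0, 0, 0, 0, 0, 0, 0, 0, 0, 0, 0, 0, 0, 0, 0],
  fingers=0,
  newtons=45,
)

```text
t: 26.3
tcp_pos: [545.8, 365.5, 100.7]
orientation: [0.0, -0.115, 0.993, 0.0]
ft_force: [0.3, -1.1, 6.6]
finger_gap: 19.4
finger_force: 45.6
```

```bash
python3 - <<'E'
from h import *
L=np.array([440.4,93.0,219.4]);A=axes(-1.8);R=tool(35,-1.8,180);T=L-190*A[:,1]+120*A[:,2];print(T)
for q in((tool(0,10,180),[450,300,400]),(R,[370,60,430]),(R,T+60*A[:,2]),(R,T)):print(*rel(*q))
E
```

```text
[365.6 -94.7 317.7]
[ 108.   -41.7 -299.4] [0.  0.1 3.2]
[ 240.7 -257.  -329.7] [  4.6 -34.7  14.5]
[ 313.6 -397.7 -266.7] [  4.6 -34.7  14.5]
[ 280.5 -406.7 -217.5] [  4.6 -34.7  14.5]
```

>>> apply_moves(
  commands=[0, 0, -60, 0, 0, 0, 0, 0, -120, 0, 0, 0, 30, -5, -175, 0, 0, 0, 60, -10, -225, 0, 0, 1, 85, -25, -270, 0, 0, 2, 108, -42, -310, 0, 0, 3, 140, -95, -340, 1, -8, 6, 175, -150, -345, 2, -17, 9, 210, -205, -340, 3, -26, 12, 241, -257, -330, 4.6, -34.7, 14.5],
)

```text
t: 27.55
tcp_pos: [381.5, 95.6, 436.1]
orientation: [0.286, 0.01, 0.958, -0.003]
ft_force: [-0.3, -1.2, -1.9]
finger_gap: 19.4
finger_force: 45.5
```

```bash
python3 ins.py R 180 120
```

```text
27.55 [381.5  95.6 436.1] 19.355245329833508 [-0.3 -1.2 -1.9] [ 0.125 -0.482 -0.488  0.989 -0.079  0.122] in mouth frame [ 76.  190.7 211.3]
180.0 [  76.8 -190.2   32.3] [ 0.4 -1.7  0.5]
120.0 [  75.  -190.6   92.3] [ 0.4 -1.7  0.5]
```

>>> apply_moves(
  commands=[20, -50, 8, 0, -1, 0, 40, -100, 16, 0, -2, 0, 58, -145, 24, 0, -2, 0, 76, -190, 32, 0.4, -1.7, 0.5, 76, -190, 60, 0.4, -1.7, 0.5, 75, -190.5, 90, 0.4, -1.7, 0.5, 75, -190.5, 90, 0.4, -1.7, 0.5, 75, -190.5, 90, 0.4, -1.7, 0.5, 75, -190.5, 90, 0.4, -1.7, 0.5],
)

```text
t: 28.68
tcp_pos: [365.0, -92.8, 320.5]
orientation: [0.298, 0.014, 0.954, -0.005]
ft_force: [0.5, 0.3, -3.2]
finger_gap: 19.7
finger_force: 45.7
```

```bash
python3 ins.py R 115 2.6
```

```text
28.675 [365.  -92.8 320.5] 19.659573573322625 [ 0.5  0.3 -3.2] [-0.821 -0.518 -0.792  0.845  0.417 -0.696] in mouth frame [  1.    1.9 122.7]
115.0 [ 1.  -1.9  7.7] [ 0.  -0.3  0.2]
2.6 [  0.4  -2.  120.1] [ 0.  -0.3  0.2]
```

>>> apply_moves(
  commands=[1, -1.9, 8, 0, -0.3, 0.2, 1, -1.9, 8, 0, -0.3, 0.2, 1, -1.9, 8, 0, -0.3, 0.2],
)

```text
t: 29.05
tcp_pos: [368.4, -95.2, 312.2]
orientation: [0.3, 0.016, 0.954, -0.004]
ft_force: [0.9, -0.6, -3.5]
finger_gap: 19.3
finger_force: 45.6
```

```bash
python3 - <<'E'
from h import *
# check the right mouth from here
C=cam("wrist");im=read_camera("wrist");cv2.imwrite("pics/w8.png",im)
E
python3 ins.py R 90 70 2.6
```

```text
29.1 [368.5 -95.3 312.3] 19.37093876976542 [ 0.6 -0.6 -3. ] [-0.821 -0.508 -0.812  0.811  0.419 -0.689] in mouth frame [ -0.7  -0.5 114. ]
90.0 [-0.8  0.5 24. ] [ 0.  -0.1 -0.2]
70.0 [-0.8  0.4 44. ] [ 0.  -0.1 -0.2]
2.6 [ -0.9   0.4 111.4] [ 0.  -0.1 -0.2]
```

>>> apply_moves(
  commands=[-0.8, 0.5, 8, 0, 0, 0, -0.8, 0.5, 16, 0, 0, 0, -0.8, 0.5, 22, 0, 0, 0, -0.8, 0.5, 27, 0, 0, 0, -0.8, 0.5, 32, 0, 0, 0, -0.8, 0.5, 38, 0, 0, 0],
)

```text
t: 29.85
tcp_pos: [391.1, -95.7, 281.3]
orientation: [0.3, 0.016, 0.954, -0.004]
ft_force: [0.6, -0.3, -4.0]
finger_gap: 19.7
finger_force: 45.7
```

```bash
python3 ins.py R 40 2.6
```

```text
29.85 [391.1 -95.7 281.3] 19.66075118945629 [ 0.6 -0.3 -4. ] [-0.743 -0.444 -0.873  0.656  0.384 -0.613] in mouth frame [ 0.  -0.1 75.6]
40.0 [-0.   0.1 35.6] [ 0.  -0.1 -0.2]
2.6 [-0.1  0.1 73. ] [ 0.  -0.1 -0.2]
```

>>> apply_moves(
  commands=[0, 0, 12, 0, 0, 0, 0, 0, 24, 0, 0, 0, 0, 0, 36, 0, 0, 0, 0, 0, 48, 0, 0, 0, 0, 0, 58, 0, 0, 0, 0, 0, 64, 0, 0, 0, 0, 0, 68, 0, 0, 0, 0, 0, 71, 0, 0, 0, 0, 0, 73, 0, 0, 0],
)

```text
t: 30.98
tcp_pos: [432.7, -97.0, 221.7]
orientation: [0.3, 0.016, 0.954, -0.004]
ft_force: [-4.6, 0.1, 1.9]
finger_gap: 19.5
finger_force: 46.6
```

```bash
python3 ins.py R 2.6
```

```text
30.975 [432.7 -97.  221.7] 19.539521321134202 [-4.6  0.1  1.9] [-0.634 -0.285 -0.967  0.368  0.331 -0.51 ] in mouth frame [-0.1 -0.1  2.9]
2.6 [-0.1  0.1  0.3] [ 0.  -0.1 -0.2]
```

Contact at the same depth as the left. Press gently, release and back away.

>>> apply_moves(
  commands=[0, 0, 1, 0, 0, 0, 0, 0, 2, 0, 0, 0],
)

```text
t: 31.22
tcp_pos: [433.3, -97.2, 221.3]
orientation: [0.3, 0.017, 0.954, -0.005]
ft_force: [-41.5, 4.3, 40.7]
finger_gap: 19.3
finger_force: 53.6
```

>>> apply_moves(
  commands=[0, 0, -2, 0, 0, 0, 0, 0, -2, 0, 0, 0, 0, 0, -2, 0, 0, 0, 0, 0, -2, 0, 0, 0, 0, 0, -30, 0, 0, 0, 0, 0, -80, 0, 0, 0, 0, 0, -130, 0, 0, 0, 0, 0, -160, 0, 0, 0, 0, 0, -160, 0, 0, 0],
  fingers=55,
)

```text
t: 32.35
tcp_pos: [342.3, -95.4, 353.0]
orientation: [0.301, 0.017, 0.953, -0.006]
ft_force: [-0.1, -0.6, -0.1]
finger_gap: 47.2
finger_force: 0.0
```

```bash
python3 - <<'E'
from h import *
P,p,s=pose();print(s["t"],p,s["finger_gap"],s["ft_force"])
L=np.array([440.4,93.0,219.4]);A=axes(-1.8)
for c in("wrist","side"):
  C=cam(c);im=read_camera(c);cv2.imwrite(f"pics/end_{c}.png",im)
  for d in spot_point(c,"screen_1_mid"):print(c,d["conf"],d["at"],A.T@(np.array(d["at"])-L))
w=cv2.imread("pics/end_wrist.png");q=read_camera("scene")
cv2.imwrite("pics/end.png",np.hstack([cv2.resize(w,(480,360)),cv2.resize(q[150:350,60:330],(320,237),interpolation=2) if 0 else cv2.copyMakeBorder(cv2.resize(q[140:350,60:330],(320,249)),0,111,0,0,0)]))
E
```

```text
32.35 [342.3 -95.4 353. ] 47.15601179265182 [-0.1 -0.6 -0.1]
wrist 0.87 [453.3, 93.5, 196.7] [ -2.5   0.9 -26. ]
side 0.78 [347.2, 542.4, 61.9] [-178.2  446.3  -67.5]
side 0.53 [451.2, 85.7, 197.0] [ -3.8  -7.  -24.7]
```

View pics/end.png

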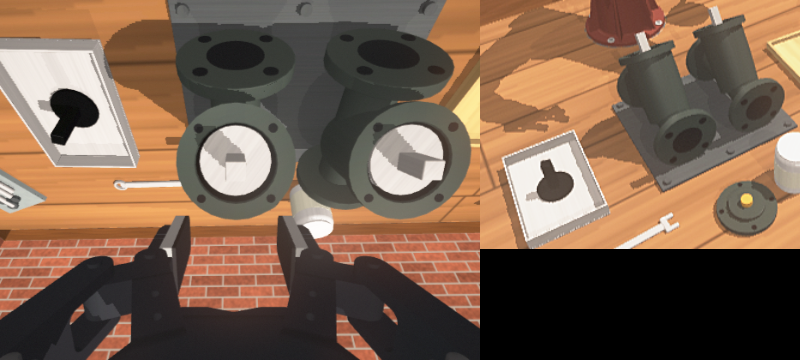

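The picture shows the core standing in the scrap tray at (75,110) and both screens seated in their legs at (235,158) and (405,158). The gripper is clear of everything, so I'm handing in.

```bash
python3 -c "
from rig import *
print(close_job())"
```

```text
the job is handed in; nothing more can be done
None
```

I found the old core by feel in the left leg and put it in the scrap tray, then pressed one new screen down to the seat in each leg. I handed the job in at about 32 s, but no verdict came back.

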